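# Free the wedged module from its spring cradle

### The arm

A 6-joint arm with a two-finger parallel gripper is mounted at the origin on a cart in front of the work surface, level with it; the furniture and walls round the work are solid. World frame = base frame: x ahead of the robot, y to its left, z up, the work surface at z = 0. Lengths are in m, angles in rad, forces in N, time in s.
With the tool pointing down it reaches from about 0.35 to 0.925 m from the base axis. Payload 6.4 kg.
Tool frame: the origin (TCP) lies midway between the tips of the shut fingers; the grasp point (between the pads) lies 19 mm behind it (pinch_z is the distance from the TCP to the grasp point, in m); x points along the fingers, z is the direction in which the jaws open and shut, and the axes are right-handed (so a half turn about x gives the same grasp; the last joint's range is limited). The gripper opens to 85 mm and grips with 20 to 120 N. Pads are 22 mm wide; open, the fingers measure 114 mm over their backs; the gripper's body (76 mm by 85 mm) begins 54 mm behind the grasp point. The pads swing forward as they close: fully open they stand 13 mm farther back than shut.
Start: joints at [-1.409, 0.245, 1.558, -0, 1.339, -0.174], TCP at [0.214, -0.614, 0.231] pointing down, gripper open.
Joint ranges: [-3.13, 3.13], [-1.02, 2.26], [0.13, 2.54], [-0.95, 4.09], [0.21, 2.88], [-2.74, 2.74]. Speed limits (rad/s): [2.57, 2.57, 3.14, 3.14, 3.14, 3.14].

### API

Orientations are given as a unit quaternion [w, x, y, z].
In Python, from station import get_obs, capture, camera_params, finish_job, look_for, silhouettes, mark_of, pinch_z gives the robot as it stands.
- The arm moves only by the tool play_rows, never from a script. Its argument "series" is a list of rows, each a list of 3 entries, a list of its own where there are three numbers: the shift along the world's x, y, z in m, then the turn about the world's z in degrees, then the opening in per cent of the stroke, from 0 (shut) to 100 (fully open). A call has 1 to 10 rows; each row shifts and turns the commanded pose from where the row before left it; what a row does not reach is not made up. A row lasts 1/10 s, in which the tool goes at most 50 mm and 8.59 degrees, less where a joint would pass 70% of its speed; a pose out of reach is approached as far as the arm can. A call is refused whole if a number of a shift passes 0.05 or a number of a turn 8.59, either way. A call with a gripper value outside its range is refused whole. The fingers move at their own pace and stop on an object; "grip_force" is the grip in N (left out, the last holds). Time passes only in rows, so rows that do not move let the fingers close. It gives the time, the measured TCP pose, the force and the opening at its end, in the units of the state.
- get_obs(): the state, without advancing time (a new reading comes with each control period).
- capture(name): name is "scene" or "side" or "wrist"; returns (picture, depth): 420x560x3 uint8, red, green, blue; 420x560 float32, m along the optical axis (not along the pixel's ray), 0 where there is no reading.
- camera_params(name): a dict with "mtx" (3x3 intrinsics, pixels), "k1" (the pictures are not rectified: a ray, as slopes to the right and down, at radius r is drawn at 1 + k1 r^2 times it, then the intrinsics apply), "T" (4x4, takes a point from camera to world coordinates). Camera axes: x right, y down, z forward; pixel columns grow to the right and rows downward; lengths in m; the calibration is good to about 2 mm. A picture is of the moment at which its call begins: read the wrist's pose just before it. camera_params takes no time and is no camera call; for the wrist camera it gives the pose at the moment of the call.
- finish_job(): hands the job in, once; it reports no verdict.
Trained networks look in the newest picture that a camera, given by its name, has taken for a name from the list of things; names that differ only in an ending like _2 or _b are one class to them, and where a whole thing is asked for, a point or a joint stands for the part that bears it (a point fixed in the world has none). Each returns a list of dicts, best first, with "p" (0 to 1); they miss things now and then, are a little off and sometimes report something else, mostly with a low value. They report only what shows in the picture. A call takes as long as a camera call. They do not tell look-alikes from the thing itself.
- look_for(label, camera): "extent" ([left, top, right, bottom] in pixels, round what is visible of it).
- silhouettes(label, camera): "pixels" (420x560 bool, what is visible of it) and "extent" ([left, top, right, bottom] in pixels, round what is visible of it).
- mark_of(label, camera): "xy" ([column, row] in pixels: a listed point, or the origin of a listed thing).
The state is a dict: "time_s": time; "q": joint angles; "joint_velocities": joint speeds; "joint_torque": joint torques, N m; "position": TCP position; "orientation": TCP orientation; "force": force on the tool from outside, world axes, zero at the start; "ft_torque": the same for the moment, N m; "finger_gap": finger opening in m.
Only numpy, scipy, OpenCV 4.12 (cv2) and the standard library are available. Lean on these libraries where they do the work, as an engineer would, in place of code of your own. Each camera call takes 0.05 s, during which the arm holds its last target.

### The job

The grey metal module sits crooked in its spring-loaded cradle, wedged corner to corner with one end standing up. Turn it flat in the cradle until it lies level on the cradle floor and its corners come free, and only then lift it out and set it down flat on its base in the middle of the black rubber mat. Let go of it there and leave the other things on the table undisturbed.

Things in the scene. Friction and masses are not known exactly. Their poses are not given: they have to be found in the camera images.
- module: Grey box-shaped metal housing, 46 (own x) x 84 (own y) x 34 (own z) mm, 0.15 to 0.3 kg. Origin: centre of its underside; z points to the top, which has a pale lid plate and four screws. At the start its +y end stands up about 16 degrees: -y bottom edge on the cradle floor, +y bottom edge caught about 23 mm higher on the fixed jaw. Grip it across its 46 mm width.
- module_high (a point): Point on the module's top face (34 mm over its underside), 12 mm from the raised +y end, mid-width; axes as the module's. Friction and a spring of about 35 N hold the module; a push down here of some 10 to 20 N turns it flat. Pulled up while tilted it resists with about 25 to 30 N. It is held until about 6 to 9 degrees are left, then it is loose.
- cradle: Fixed aluminium cradle: base plate 70 mm (own x), from y = -88 to +60 mm, 10 mm thick. Origin on the table under the middle of the bay, which runs along own y between two jaws 46 mm wide: at +y a fixed one 30 mm high over the floor, 14 thick; at -y a spring-loaded sliding one 48 mm high, 10 thick, held back 3 mm by the wedged module. A 36 mm high post stands behind it.
- bay_floor (a point): Middle of the bay floor, 10 mm over the table; axes as the cradle's. The module lies flat in the bay with its origin here, in line with the cradle, with 3 mm of play in the free bay (87 mm long). The long sides are open but for rails 6 mm high, outer faces 59 mm apart.
- mat: Black rubber mat fixed to the table, 120 x 120 mm, 4 mm thick. Origin at the centre of its underside, on the table.
- kapton: Roll of amber tape lying flat, 60 mm across, 16 mm high, origin under its centre; leave alone.
- level: Round bubble level, 30 mm across, 9 mm high, origin under its centre; leave alone.
- tips: Small flat box of needles, 45 x 62 x 16 mm, origin under its centre; leave alone.
- objective: Microscope objective standing upright, 33 mm across, 57 mm high, origin under its centre; leave alone.
- can: White can with black screw lid, 47 mm across, 62 mm high, origin under its centre; leave alone.
- cap: Black lens cap, 33 mm across, 13 mm high, origin under its centre; leave alone.
- swabs: Clear jar with blue lid, 54 mm across, 70 mm high, origin under its centre; leave alone.
Things that resemble listed ones, but are neither listed nor needed, are in the scene too. There is more than one size of the module; the job needs the larger.

How it is judged:
On the way:
1. the module lies flat on the cradle floor: within 0.06 rad of level, within 3 mm of the floor in height and 6 mm of the bay's middle (angle between module's own z axis and vertical below 0.06 rad and z of module in the frame of bay_floor between -0.003 and 0.003 m and horizontal distance between module and bay_floor below 0.006 m), for 0.2 s.
At the end, for the whole second after the job is handed in: The module rests still, flat on its base (within 0.06 rad) on the rubber mat, its centre within 30 mm of the mat's centre, released (angle between module's own z axis and vertical below 0.06 rad and horizontal distance between module and mat below 0.03 m and z of module in the frame of mat between 0.001 and 0.007 m and contact force between module and mat above 0.5 N and linear speed of module below 0.02 m/s and angular speed of module below 0.1 rad/s); the robot touches nothing.
It fails at once if another thing on the table is shifted by more than 20 mm (distance of any of kapton, level, tips, objective, can, cap, swabs from where it was at the start of the episode above 0.02 m).
It also fails if it takes over 48 s, if anything falls off the work surface, if the arm or the gripper's body presses on something with over 40 N, if the wrist force passes 120 N, or if a joint passes its speed limit or range.

## Working session

There is one attempt and no reset: what is moved stays moved. The work goes in short steps, Python scripts to look and compute and a tool call to move; the robot and the scene stay as the last step left them, time stands still between calls to the robot, and variables do not carry over. Pictures are saved under pics/ and viewed, and the job is handed in when it is done.

Besides the shell and the picture viewer there is one more tool, called as a command line: name --argument value ..., lists and objects as JSON in quotes. play_rows: Moves the arm, as the interface text tells. Its arguments: {"type":"object","properties":{"series":{"type":"array","items":{"type":"array"}},"grip_force":{"type":"number"}},"required":["series"]}

```bash
mkdir -p pics; cat > h.py <<'E'
import numpy as np, cv2
from station import *
def snap(cam,name):
    im,d=capture(cam); cv2.imwrite(f'pics/{name}.png',im[:,:,::-1]); np.savez(f'pics/{name}.npz',im=im,d=d,T=camera_params(cam)['T']); return im,d
def ray(cam,uv,T=None):
    p=camera_params(cam);K=np.array(p['mtx']);T=np.array(p['T']) if T is None else T
    dist=np.array([p['k1'],0,0,0.])
    # forward model: drawn at 1+k1 r^2
    s=cv2.undistortPoints(np.array(uv,float).reshape(-1,1,2),K,dist).reshape(-1,2)
    return T,s
def pt(cam,uv,depth,T=None):
    T,s=ray(cam,uv,T); depth=np.asarray(depth).reshape(-1,1)
    c=np.hstack([s*depth,depth]); return c@T[:3,:3].T+T[:3,3]
def atz(cam,uv,z,T=None):
    T,s=ray(cam,uv,T); d=np.hstack([s,np.ones((len(s),1))])@T[:3,:3].T
    return T[:3,3]+d*((z-T[2,3])/d[:,2])[:,None]
def cloud(cam,d,T=None):
    v,u=np.nonzero(d>0); P=pt(cam,np.c_[u,v],d[v,u],T); O=np.full(d.shape+(3,),np.nan); O[v,u]=P; return O
E
python3 - <<'E'
from h import *
o=get_obs();print(o['time_s'],o['position'],o['orientation'],o['finger_gap'],pinch_z if not callable(pinch_z) else pinch_z())
for c in['scene','side','wrist']:
    snap(c,c+'0');p=camera_params(c);print(c,np.round(p['T'],3).tolist(),p['k1'],p['mtx'])
E
```

```text
0.0 [ 0.21409794 -0.61312422  0.23018131] [ 0.57602696  0.40991702  0.57699866 -0.40894196] 0.08561926766634512 0.0187
scene [[0.664, -0.456, 0.592, -0.422], [-0.748, -0.403, 0.528, -0.901], [-0.002, -0.794, -0.608, 1.055], [0.0, 0.0, 0.0, 1.0]] -0.020652685770718895 [[541.57090642   0.         269.37039108]
 [  0.         541.57090642 206.11994375]
 [  0.           0.           1.        ]]
side [[-0.878, -0.299, 0.375, 0.051], [-0.479, 0.547, -0.686, 0.849], [-0.0, -0.782, -0.623, 0.888], [0.0, 0.0, 0.0, 1.0]] 0.02168743907095521 [[518.84493195   0.         282.81015551]
 [  0.         518.84493195 214.60313966]
 [  0.           0.           1.        ]]
wrist [[0.329, -0.91, -0.251, 0.276], [-0.944, -0.318, -0.085, -0.591], [-0.003, 0.265, -0.964, 0.374], [0.0, 0.0, 0.0, 1.0]] -0.06376206260429976 [[293.85445011   0.         281.24271904]
 [  0.         293.85445011 214.09471654]
 [  0.           0.           1.        ]]
```

View pics/scene0.png

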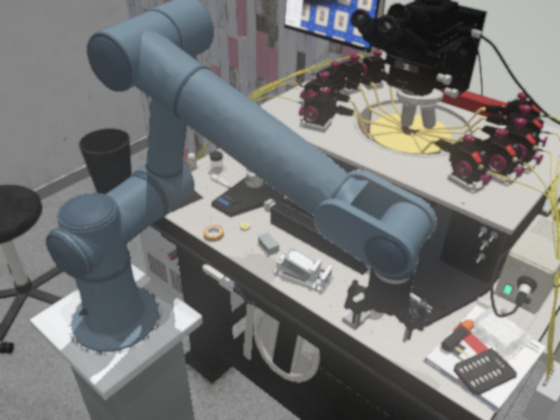

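View pics/side0.png

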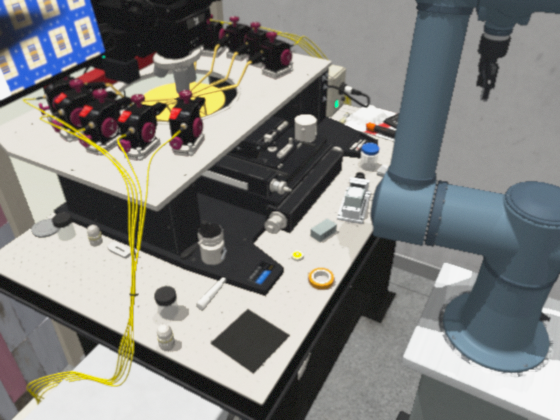

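View pics/wrist0.png

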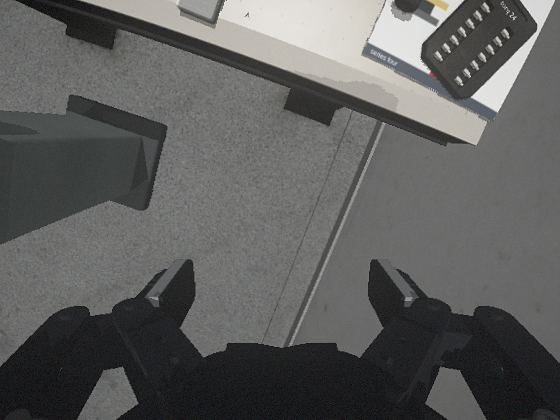

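```bash
python3 - <<'E'
from h import *
z=np.load('pics/scene0.npz');S=cloud('scene',z['d']);y=np.load('pics/side0.npz');D=cloud('side',y['d'])
def nb(C,u,v): return np.round(np.nanmedian(C[v-1:v+2,u-1:u+2].reshape(-1,3),0),3)
print('scene crad',nb(S,302,268),nb(S,290,262),nb(S,268,242))
print('side',nb(D,355,195),nb(D,323,230),'mat',nb(D,250,340))
for l in['module','cradle','mat','module_high','bay_floor','kapton','level','tips','objective','can','cap','swabs']:
  for c,C in(('scene',S),('side',D)):
    r=mark_of(l,c); print(l,c,[(np.round(a['xy'],1).tolist(),round(a['p'],2),nb(C,*[int(round(q)) for q in a['xy']]).tolist()) for a in r[:3]])
cv2.imwrite('pics/c1.png',cv2.resize(z['im'][220:310,240:350,::-1],None,fx=6,fy=6,interpolation=3))
cv2.imwrite('pics/c2.png',cv2.resize(y['im'][140:250,290:400,::-1],None,fx=5,fy=5,interpolation=3))
print(get_obs()['time_s'])
E
```

```text
scene crad [ 0.413 -0.272  0.05 ] [ 0.402 -0.24   0.056] [ 0.45  -0.119  0.026]
side [ 0.419 -0.229  0.06 ] [ 0.449 -0.096  0.025] mat [0.442 0.278 0.003]
module scene [([265.7, 240.0], 0.82, [0.453, -0.108, 0.025]), ([298.2, 264.5], 0.58, [0.412, -0.258, 0.055])]
module side [([349.7, 203.5], 0.8, [0.423, -0.207, 0.043]), ([322.4, 228.3], 0.74, [0.455, -0.101, 0.025])]
cradle scene [([295.6, 271.6], 0.7, [0.406, -0.256, 0.029]), ([300.4, 265.4], 0.69, [0.416, -0.262, 0.051])]
cradle side [([353.9, 207.6], 0.72, [0.409, -0.202, 0.038])]
mat scene [([177.1, 194.5], 0.61, [0.217, -0.031, 0.283]), ([215.6, 234.9], 0.57, [0.383, 0.027, 0.012])]
mat side [([249.9, 342.5], 0.62, [0.439, 0.283, 0.004]), ([390.3, 172.5], 0.37, [0.261, 0.05, 0.35])]
module_high scene [([273.3, 251.2], 0.81, [0.444, -0.142, 0.009]), ([291.2, 250.7], 0.75, [0.431, -0.219, 0.064]), ([177.8, 196.5], 0.29, [0.218, -0.032, 0.277])]
module_high side [([328.9, 230.5], 0.71, [0.439, -0.111, 0.017]), ([352.5, 194.5], 0.68, [0.429, -0.232, 0.059]), ([252.8, 339.7], 0.25, [0.436, 0.275, 0.004])]
bay_floor scene [([298.6,
[... 246 characters left out ...]
 229.2], 0.62, [0.465, -0.009, 0.004])]
level side [([295.7, 255.5], 0.53, [0.474, 0.008, 0.008])]
tips scene [([356.1, 319.6], 0.8, [0.191, -0.572, 0.266])]
tips side [([391.6, 173.8], 0.47, [0.255, 0.056, 0.351])]
objective scene [([192.3, 170.6], 0.47, [0.576, 0.35, -0.0]), ([354.4, 318.7], 0.27, [0.192, -0.566, 0.265])]
objective side []
can scene [([217.4, 169.1], 0.67, [0.63, 0.28, 0.013])]
can side [([166.7, 309.1], 0.86, [0.628, 0.313, 0.032])]
cap scene [([356.2, 316.7], 0.44, [0.191, -0.571, 0.273])]
cap side [([360.5, 179.6], 0.58, [0.441, -0.327, 0.044])]
swabs scene []
swabs side [([369.7, 164.2], 0.93, [0.456, -0.446, 0.024]), ([296.2, 255.6], 0.29, [0.474, 0.008, 0.008])]
1.35
```

```bash
python3 - <<'E'
import cv2,numpy as np
a=cv2.imread('pics/c1.png');b=cv2.imread('pics/c2.png')
a=cv2.resize(a,(400,330));b=cv2.resize(b,(400,400));o=np.zeros((400,800,3),np.uint8);o[:330,:400]=a;o[:,400:]=b;cv2.imwrite('pics/c12.png',o)
E
```

```text
(no output)
```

View pics/c12.png

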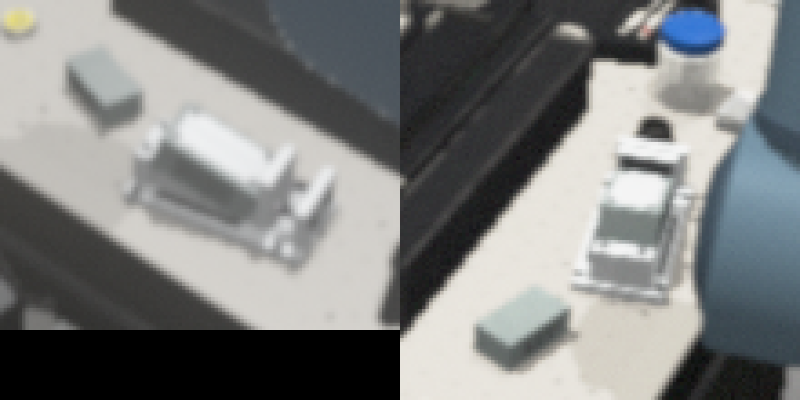

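```bash
python3 - <<'E'
from h import *
from scipy.spatial.transform import Rotation as R
y=np.load('pics/side0.npz');D=cloud('side',y['d']);z=np.load('pics/scene0.npz');S=cloud('scene',z['d'])
P=np.vstack([D.reshape(-1,3),S.reshape(-1,3)]);P=P[np.isfinite(P[:,0])]
print('max z (cm) grid rows y, cols x .30-.80')
for yy in np.arange(-.5,.4,.05):
    print('%.2f'%yy,[int(100*np.max(P[(abs(P[:,1]-yy)<.025)&(abs(P[:,0]-x)<.025)][:,2],initial=-.09)) for x in np.arange(.3,.8,.05)])
w,*v=get_obs()['orientation'];print(R.from_quat([*v,w]).as_matrix().round(3))
# mat
C=D;m=(y['im'].max(2)<60)&(abs(D[:,:,2]-.004)<.012)&(abs(D[:,:,0]-.44)<.12)&(abs(D[:,:,1]-.28)<.12)
p=D[m];n,l=0,0
k,lab,st,cen=cv2.connectedComponentsWithStats(m.astype(np.uint8));i=1+np.argmax(st[1:,4]);p=D[lab==i]
print(st[i],p.mean(0),cv2.minAreaRect(p[:,:2].astype(np.float32)))
E
```

```text
max z (cm) grid rows y, cols x .30-.80
-0.50 [-9, 0, 2, 7, 7, 2, 3, 2, 22, 30]
-0.45 [-9, 2, 2, 7, 7, 6, -9, -9, 22, 22]
-0.40 [-9, 0, 0, 1, 5, 9, 17, 17, 22, 22]
-0.35 [-9, 0, 4, 5, 6, 9, 17, 17, 22, 22]
-0.30 [-9, 0, 6, 6, 7, 9, 12, 18, 64, 61]
-0.25 [-9, 0, 6, 6, 8, 9, 11, 18, 64, 61]
-0.20 [-9, 0, 6, 6, 7, 9, 12, 18, 64, 61]
-0.15 [-9, 0, 0, 3, 8, 9, 12, 18, 63, 58]
-0.10 [73, 0, 0, 3, 8, 13, 14, 15, 22, 22]
-0.05 [73, 0, 0, 2, 7, 12, 14, 14, 22, 32]
-0.00 [63, 2, 2, 1, 1, 6, 5, 2, 22, 32]
0.05 [32, 1, 1, 2, 2, 2, 2, 2, 22, 30]
0.10 [30, 1, 1, 2, 2, 2, 10, 10, 22, 30]
0.15 [-9, 0, 0, 0, 2, 2, 10, 14, 22, 29]
0.20 [-9, 0, 1, 1, 0, 2, 2, 10, 25, 27]
0.25 [-9, 0, 0, 0, 0, 2, 2, 6, 24, 27]
0.30 [-9, 0, 0, 0, 0, 0, 6, 6, 21, 0]
0.35 [-9, 0, 0, 0, 0, 5, 5, 10, 14, 0]
[[ 0.     0.944  0.33 ]
 [ 0.     0.33  -0.944]
 [-1.     0.    -0.   ]]
[ 213  312   73   60 1856] [0.4417864  0.27823395 0.0030563 ] ((0.44280102849006653, 0.27600955963134766), (0.11263219267129898, 0.11352802813053131), 80.48347473144531)
```

play_rows --series '[[[0.02, 0.031, 0.0], 7.1, 0], [[0.02, 0.031, 0.0], 7.1, 0], [[0.02, 0.031, 0.0], 7.1, 0], [[0.02, 0.031, 0.0], 7.1, 0], [[0.02, 0.031, 0.0], 7.1, 0], [[0.02, 0.031, 0.0], 7.1, 0], [[0.02, 0.031, 0.0], 7.1, 0], [[0.02, 0.031, -0.005], 7.1, 0], [[0.02, 0.031, -0.005], 7.1, 0], [[0.02, 0.031, -0.005], 7.1, 0]]'

```text
time_s: 2.35
position: [0.4149, -0.3024, 0.2164]
orientation: [0.707, -0.003, 0.707, 0.003]
force: [0.6, -0.3, 0.4]
finger_gap: -0.0001
```

play_rows --series '[[[0, 0, 0], 0, 0], [[0, 0, 0], 0, 0]]'

```text
time_s: 2.55
position: [0.4145, -0.3032, 0.2163]
orientation: [0.707, -0.002, 0.707, 0.002]
force: [0.5, 0.5, -0.8]
finger_gap: -0.0
```

```bash
python3 - <<'E'
from h import *
o=get_obs();print(o['time_s'],o['position'],o['orientation'],o['force'],o['finger_gap'])
snap('wrist','w1');print(np.load('pics/w1.npz')['T'].round(3))
E
```

```text
2.55 [ 0.41448218 -0.3032058   0.21634956] [ 0.70706918 -0.0019491   0.70713964  0.00170453] [ 0.48028274  0.46866443 -0.84570095] -3.113770103740044e-05
[[ 1.     0.004  0.001  0.413]
 [ 0.004 -0.964 -0.265 -0.237]
 [-0.     0.265 -0.964  0.36 ]
 [ 0.     0.     0.     1.   ]]
```

View pics/w1.png

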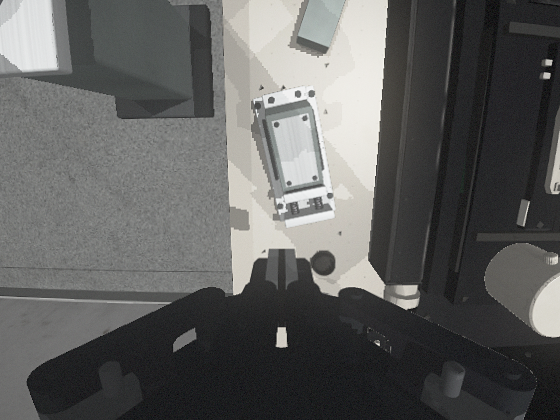

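The wrist view shows the cradle at (295,155), with the module's lid at (298,150). The fixed jaw is at the top and the sliding jaw at (305,195). The cap is at (322,262) and the small loose block at (318,25).

```bash
python3 - <<'E'
from h import *
z=np.load('pics/w1.npz');im,d,T=z['im'],z['d'],z['T'];C=cloud('wrist',d,T)
big=cv2.resize(im[75:240,235:350,::-1],None,fx=3.6,fy=3.6,interpolation=2);cv2.imwrite('pics/w1c.png',big)
hm=np.clip(C[75:240,235:350,2]/.08,0,1);hm=np.nan_to_num(hm)
h=cv2.applyColorMap((hm*255).astype(np.uint8),cv2.COLORMAP_JET);h=cv2.resize(h,None,fx=3.6,fy=3.6,interpolation=0)
cv2.imwrite('pics/w1c.png',np.hstack([big,h])[:600,:800])
for l in['module','module_high','bay_floor','cradle','cap']:
    for a in mark_of(l,'wrist')[:3]:
        u,v=[int(round(q)) for q in a['xy']];print(l,np.round(a['xy'],1),round(a['p'],2),C[v,u].round(3))
m=(C[...,2]>.004)&(abs(C[...,0]-.42)<.075)&(C[...,1]>-.33)&(C[...,1]<-.135)
k,lab,st,cen=cv2.connectedComponentsWithStats(m.astype(np.uint8))
i=1+np.argmax(st[1:,4]);p=C[lab==i];print(st[i]);r=cv2.minAreaRect(p[:,:2].astype(np.float32));print('all',r)
q=p[abs(p[:,2]-.010)<.003];r=cv2.minAreaRect(q[:,:2].astype(np.float32));print('base',r,cv2.boxPoints(r))
np.save('pics/clust.npy',p)
E
```

```text
module [327.    9.5] 0.75 [ 0.459 -0.113  0.027]
module [293.7 141.4] 0.6 [ 0.426 -0.244  0.059]
module_high [289.4 123.5] 0.95 [ 0.42  -0.228  0.064]
module_high [314.8  40.6] 0.82 [ 0.447 -0.143  0.028]
cap [323.2 260.5] 0.92 [ 0.468 -0.397  0.004]
cap [286.7 122.9] 0.27 [ 0.418 -0.227  0.064]
[   26   249   511   171 52493]
all ((0.4131438136100769, -0.2994188666343689), (0.12486111372709274, 0.03357071056962013), 0.32539674639701843)
base ((0.0, 0.0), (0.0, 0.0), 0.0) [[0. 0.]
 [0. 0.]
 [0. 0.]
 [0. 0.]]
```

View pics/w1c.png

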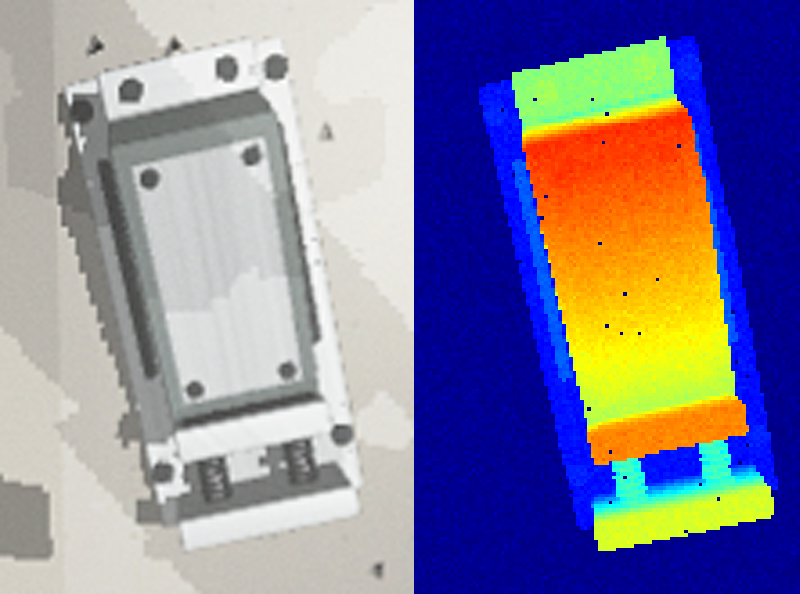

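```bash
python3 - <<'E'
from h import *
z=np.load('pics/w1.npz');im,d,T=z['im'],z['d'],z['T'];C=cloud('wrist',d,T).copy()
V,U=np.mgrid[:420,:560];roi=(U>248)&(U<345)&(V>82)&(V<232);Z=C[...,2]
def rect(m,n):
    k,lab,st,_=cv2.connectedComponentsWithStats(m.astype(np.uint8));i=1+np.argmax(st[1:,4]);p=C[lab==i]
    print(n,len(p),'z',np.median(p[:,2]).round(4),p[:,2].min().round(3),p[:,2].max().round(3),cv2.minAreaRect(p[:,:2].astype(np.float32)),p.mean(0).round(4));return p
rect(roi&(V<113)&(abs(Z-.04)<.004),'fixed jaw')
rect(roi&(V>183)&(V<205)&(abs(Z-.058)<.004),'slide jaw')
rect(roi&(V>205)&(abs(Z-.046)<.004),'post')
b=rect(roi&(V>80)&(Z>.005),'whole')
# module top: plane
m=roi&(V>116)&(V<186)&(Z>.044)
p=C[m];
A=np.c_[p[:,:2],np.ones(len(p))]
for _ in range(5):
    c,*_r=np.linalg.lstsq(A,p[:,2],rcond=None);r=p[:,2]-A@c;k=abs(r)<.0015;p,A=p[k],A[k]
n=np.array([-c[0],-c[1],1]);n/=np.linalg.norm(n);print('n',n,'tilt',np.degrees(np.arccos(n[2])),'dir',np.degrees(np.arctan2(-n[1],-n[0])),len(p))
# in-plane rect
a=np.array([-n[0],-n[1]])
a/=np.linalg.norm(a); print('up dir xy',a)
ey=np.array([a[0]*n[2],a[1]*n[2],np.hypot(n[0],n[1])]);ex=np.cross(ey,n);c0=p.mean(0);q=(p-c0)@np.c_[ex,ey]
rr=cv2.minAreaRect(q.astype(np.float32));print(rr);
cc=c0+rr[0][0]*ex+rr[0][1]*ey;print('top centre',cc,'high pt',cc+.030*ey,'low pt',cc-.03*ey,'ctr underside',cc-.034*n)
E
```

```text
fixed jaw 724 z 0.0411 0.036 0.044 ((0.41583994030952454, -0.20106199383735657), (0.04557623341679573, 0.016827508807182312), 12.890581130981445) [ 0.416  -0.2008  0.041 ]
slide jaw 465 z 0.0594 0.054 0.062 ((0.4377538561820984, -0.29825976490974426), (0.04591255635023117, 0.011027372442185879), 12.129526138305664) [ 0.4378 -0.2978  0.0591]
post 473 z 0.047 0.042 0.049 ((0.44454702734947205, -0.3282514214515686), (0.05578051134943962, 0.009991349652409554), 12.545259475708008) [ 0.4445 -0.3276  0.0467]
whole 7985 z 0.0476 0.007 0.068 ((0.4300061762332916, -0.26276686787605286), (0.07036355137825012, 0.14884009957313538), 12.59380054473877) [ 0.4285 -0.2606  0.0419]
n [ 0.05802381 -0.26431036  0.96269064] tilt 15.700233924321621 dir 102.38167920988208 2946
up dir xy [-0.21442302  0.97674089]
((0.00017472542822360992, -0.001434125006198883), (0.08190043270587921, 0.04604610428214073), 89.9562759399414)
top centre [ 0.42827186 -0.25518592  0.05578163] high pt [ 0.42207917 -0.22697694  0.06389976] low pt [ 0.43446455 -0.2833949   0.0476635 ] ctr underside [ 0.42629905 -0.24619937  0.02305015]
```

play_rows --series '[[[0.0015, 0.0152, -0.02], 2.5, 0], [[0.0015, 0.0152, -0.026], 2.5, 0], [[0.0015, 0.0152, -0.026], 2.5, 0], [[0.0015, 0.0152, -0.026], 2.5, 0], [[0.0015, 0.0152, -0.026], 2.5, 0], [[0, 0, -0.005], 0, 0], [[0, 0, 0], 0, 0]]'

```text
time_s: 3.55
position: [0.4213, -0.228, 0.0869]
orientation: [0.702, -0.078, 0.703, 0.078]
force: [0.0, -0.2, 0.1]
finger_gap: -0.0001
```

```bash
python3 - <<'E'
from h import *
o=get_obs();print(o['time_s'],o['position'],o['orientation'],o['force'],o['finger_gap'])
snap('wrist','w2');im,d=snap('side','s2')
a=cv2.imread('pics/w2.png');b=cv2.resize(im[140:250,290:400,::-1],(420,420),interpolation=2)
cv2.imwrite('pics/ws2.png',np.hstack([cv2.resize(a,(380,285)),b[:285]]) )
z=np.load('pics/w1.npz');C=cloud('wrist',z['d'],z['T']);
for y in(-.3,-.25,-.2): 
  k=(abs(C[...,1]-y)<.005)&(C[...,2]>.05)&(C[...,0]>.46); print(y,C[k][:,0].min())
E
```

```text
3.55 [ 0.42132069 -0.22797507  0.08694502] [ 0.70242053 -0.0777568   0.70315246  0.078332  ] [ 0.02013693 -0.22146716  0.14931225] -0.00010448166703767408
-0.3 0.46000698306248233
-0.25 0.5237910899629143
-0.2 0.5239905960269466
```

View pics/ws2.png

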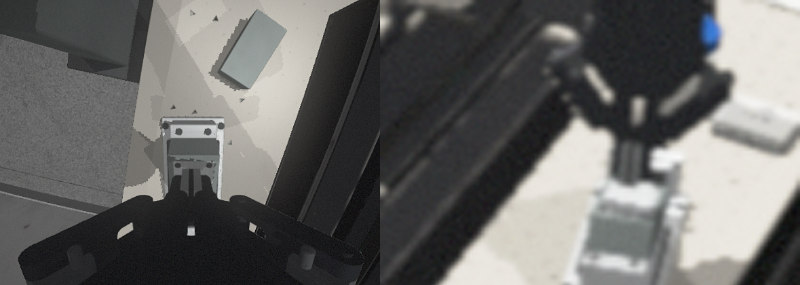

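Fingers are shut and centred over the raised end of the lid, so I'm pressing down slowly and following the arc.

play_rows --series '[[[0, 0, -0.01], 0, 0], [[0, 0, -0.008], 0, 0], [[0, 0, -0.004], 0, 0], [[0, 0.001, -0.003], 0, 0], [[0, 0.001, -0.003], 0, 0], [[0, 0.001, -0.003], 0, 0]]'

```text
time_s: 4.25
position: [0.422, -0.2252, 0.0576]
orientation: [0.703, -0.079, 0.703, 0.078]
force: [-3.3, 2.9, 10.2]
finger_gap: -0.0002
```

play_rows --series '[[[0, 0.001, -0.003], 0, 0], [[0, 0.001, -0.003], 0, 0], [[0, 0.001, -0.003], 0, 0]]'

```text
time_s: 4.55
position: [0.4217, -0.2217, 0.047]
orientation: [0.703, -0.078, 0.703, 0.078]
force: [-0.2, 0.1, 0.7]
finger_gap: 0.0001
```

play_rows --series '[[[0, 0, -0.002], 0, 0], [[0, 0, -0.002], 0, 0], [[0, 0, 0], 0, 0]]'

```text
time_s: 4.85
position: [0.4216, -0.2215, 0.044]
orientation: [0.702, -0.078, 0.703, 0.079]
force: [-4.7, 3.8, 10.0]
finger_gap: -0.0003
```

play_rows --series '[[[0, 0, 0.01], 0, 0], [[0, 0, 0.02], 0, 0], [[0.004, -0.02, 0.032], 0, 30], [[0.005, -0.025, 0.032], 0, 60], [[0.005, -0.025, 0.032], 0, 74], [[0, 0, 0], 0, 74], [[0, 0, 0], 0, 74]]'

```text
time_s: 5.55
position: [0.436, -0.2924, 0.1702]
orientation: [0.703, -0.079, 0.702, 0.078]
force: [-0.9, 0.5, -0.2]
finger_gap: 0.0634
```

```bash
cat > fit.py <<'E'
from h import *
def fit(name,cy,cx,zlo,zhi,half=(.035,.055),yaw=12.5):
    z=np.load(f'pics/{name}.npz');C=cloud('wrist',z['d'],z['T']);p=C[np.isfinite(C[...,0])]
    t=np.radians(yaw);e1=np.array([np.cos(t),np.sin(t)]);e2=np.array([-np.sin(t),np.cos(t)])
    q=(p[:,:2]-[cx,cy]);k=(abs(q@e1)<half[0])&(abs(q@e2)<half[1])&(p[:,2]>zlo)&(p[:,2]<zhi);p=p[k]
    A=np.c_[p[:,:2],np.ones(len(p))]
    P=p
    for i in range(8):
        c,*_=np.linalg.lstsq(A,p[:,2],rcond=None);r=p[:,2]-A@c;k=abs(r)<(.004 if i<3 else .002);p,A=p[k],A[k]
    n=np.array([-c[0],-c[1],1]);n/=np.linalg.norm(n)
    r=cv2.minAreaRect(p[:,:2].astype(np.float32))
    print(name,len(p),'tilt deg',np.degrees(np.arccos(n[2])).round(2),'n',n.round(3),'rect',r,'z',p[:,2].mean().round(4)); return p
E
python3 - <<'E'
from fit import *
o=get_obs();print(o['time_s'],o['position'],o['force'],o['finger_gap'])
snap('wrist','w3');fit('w3',-.2495,.427,.0405,.050,half=(.03,.042))
E
```

```text
5.55 [ 0.43598723 -0.29237691  0.17016388] [-0.86478779  0.50440078 -0.22704293] 0.06341368032295844
w3 4525 tilt deg 0.21 n [ 0.003 -0.002  1.   ] rect ((0.4269433915615082, -0.24899671971797943), (0.04618586599826813, 0.08300194889307022), 12.439038276672363) z 0.044
```

View pics/w3.png

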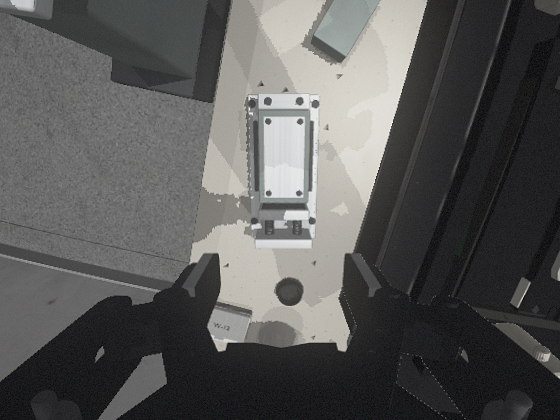

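Module is flat (tilt 0.2°, top at z 0.044, centre (0.427,-0.249)), so I'm moving on to the grasp.

play_rows --series '[[[-0.003, 0.0144, -0.02], 0, 74], [[-0.003, 0.0145, -0.03], 0, 74], [[-0.003, 0.0145, -0.03], 0, 74], [[0, 0, -0.02], 0, 74], [[0, 0, 0], 0, 74]]' --grip_force 50

```text
time_s: 6.1
position: [0.4235, -0.2445, 0.0648]
orientation: [0.7, -0.076, 0.705, 0.082]
force: [0.4, 0.1, 0.5]
finger_gap: 0.0632
```

play_rows --series '[[[0, 0, -0.02], 0, 74], [[0, 0, -0.02], 0, 74], [[0, 0, -0.014], 0, 74], [[0, 0, 0], 0, 74]]'

```text
time_s: 6.5
position: [0.4255, -0.2471, 0.0138]
orientation: [0.702, -0.077, 0.704, 0.08]
force: [-0.3, 0.7, -0.4]
finger_gap: 0.0634
```

play_rows --series '[[[0, 0, 0.001], 0, 74], [[0, 0, 0], 0, 65], [[0, 0, 0], 0, 40], [[0, 0, 0], 0, 40], [[0, 0, 0], 0, 40], [[0, 0, 0], 0, 40], [[0, 0, 0], 0, 40]]' --grip_force 50

```text
time_s: 7.2
position: [0.4277, -0.2492, 0.0177]
orientation: [0.703, -0.079, 0.702, 0.078]
force: [-0.1, 1.1, 6.2]
finger_gap: 0.0452
```

play_rows --series '[[[0, 0, 0.003], 0, 40], [[0, 0, 0.005], 0, 40], [[0, 0, 0.01], 0, 40], [[0, 0, 0.01], 0, 40], [[0, 0, 0.01], 0, 40], [[0, 0, 0.02], 0, 40], [[0, 0, 0.03], 0, 40], [[0, 0, 0.02], 0, 40], [[0, 0, 0], 0, 40], [[0, 0, 0], 0, 40]]' --grip_force 60

```text
time_s: 8.2
position: [0.4263, -0.2477, 0.124]
orientation: [0.703, -0.078, 0.703, 0.079]
force: [0.8, 0.0, -2.2]
finger_gap: 0.0451
```

```bash
python3 - <<'E'
from h import *
o=get_obs();print(o['time_s'],o['position'],o['force'],o['ft_torque'],o['finger_gap'])
im,_=snap('wrist','w4');im2,d=snap('side','s4')
cv2.imwrite('pics/ws4.png',np.hstack([cv2.resize(im[:,:,::-1],(400,300)),cv2.resize(im2[80:260,260:500,::-1],(400,300))]))
o=get_obs()
y=np.load('pics/s4.npz');D=cloud('side',y['d'])
# height along path and mat rect again w/ better
P=D.reshape(-1,3);P=P[np.isfinite(P[:,0])]
for yy in np.arange(-.2,.4,.05): print('%.2f'%yy,[int(100*np.max(P[(abs(P[:,1]-yy)<.025)&(abs(P[:,0]-x)<.025)&(P[:,2]<.2)][:,2],initial=-.09)) for x in np.arange(.3,.65,.05)])
E
```

```text
8.2 [ 0.42633433 -0.24765386  0.12400191] [ 0.76048301  0.01463984 -2.20163603] [ 0.02147853 -0.01529943  0.00230108] 0.04512448092907939
-0.20 [-9, 0, 15, 19, 19, 9, 12]
-0.15 [-9, 0, 0, 2, 7, 9, 12]
-0.10 [-9, 0, 0, 3, 7, 13, 14]
-0.05 [-9, 0, 0, 2, 7, 9, 14]
-0.00 [-9, 1, 1, 1, 1, 6, 5]
0.05 [-9, 1, 1, 0, 2, 2, 2]
0.10 [-9, 1, 1, 0, 2, 2, 10]
0.15 [-9, 0, 0, 0, 2, 2, 10]
0.20 [-9, 0, 0, 0, 0, 1, 2]
0.25 [-9, 0, 0, 0, 0, 2, 2]
0.30 [-9, 0, 0, 0, 0, 0, 6]
0.35 [-9, 0, 0, 0, 0, 4, 5]
0.40 [-9, 0, 0, 0, 0, 0, 5]
```

View pics/ws4.png

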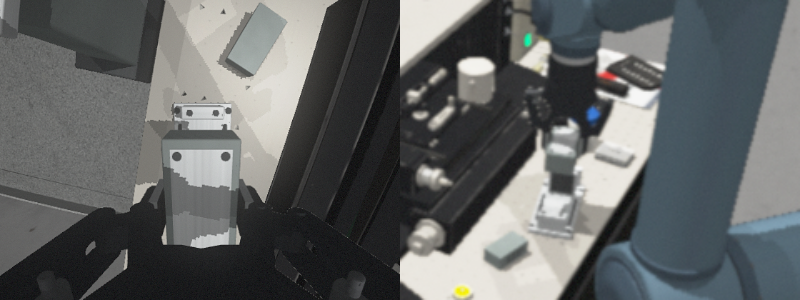

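play_rows --series '[[[0.001, 0.01, 0.01], 0, 40], [[0.001, 0.02, 0.01], 0, 40], [[0.001, 0.03, 0], 0, 40], [[0.001, 0.035, 0], 0, 40], [[0.001, 0.035, 0], 0, 40], [[0.001, 0.035, 0], 0, 40], [[0.001, 0.035, 0], 0, 40], [[0.001, 0.035, 0], 0, 40], [[0.001, 0.035, 0], 0, 40], [[0.001, 0.035, 0], 0, 40]]'

```text
time_s: 9.3
position: [0.4358, 0.0587, 0.1441]
orientation: [0.702, -0.078, 0.703, 0.079]
force: [0.8, 0.1, -2.2]
finger_gap: 0.0452
```

play_rows --series '[[[0.001, 0.035, 0], 0, 40], [[0.001, 0.035, 0], 0, 40], [[0.001, 0.035, 0], 0, 40], [[0.001, 0.035, 0], 0, 40], [[0.001, 0.025, 0], 0, 40], [[0, 0.01, 0], 0, 40], [[0, 0, 0], 0, 40], [[0, 0, 0], 0, 40]]'

```text
time_s: 10.1
position: [0.4413, 0.2311, 0.144]
orientation: [0.702, -0.079, 0.703, 0.078]
force: [0.1, 0.6, -1.2]
finger_gap: 0.0451
```

```bash
python3 - <<'E'
from h import *
o=get_obs();print(o['time_s'],o['position'],o['orientation'],o['force'],o['q'],o['finger_gap'])
im,_=snap('wrist','w5');im2,d=snap('side','s5')
cv2.imwrite('pics/ws5.png',np.hstack([cv2.resize(im[:,:,::-1],(400,300)),cv2.resize(im2[230:410,130:370,::-1],(400,300))]))
z=np.load('pics/w5.npz');C=cloud('wrist',z['d'],z['T'])
m=(im.max(2)<70)&(abs(C[...,2]-.004)<.004)&(C[...,0]>.36)&(C[...,0]<.53)
k,lab,st,cen=cv2.connectedComponentsWithStats(m.astype(np.uint8));
for i in np.argsort(-st[1:,4])[:3]+1:
  p=C[lab==i];print(st[i],np.nanmin(p,0).round(3),np.nanmax(p,0).round(3),cv2.minAreaRect(p[:,:2].astype(np.float32)))
E
```

```text
10.1 [0.44128338 0.23112192 0.14399688] [ 0.70238597 -0.07859953  0.70310508  0.07822602] [ 0.09587549  0.61860579 -1.23006962] [ 2.54654662e-01 -1.24212857e-02  2.00869044e+00 -4.14047065e-04
  1.14640561e+00  3.25834113e-02] 0.04506292453712349
[  217    77   159   136 11205] [0.376 0.224 0.002] [0.511 0.341 0.008] ((0.4441797137260437, 0.27390626072883606), (0.11868539452552795, 0.11948037892580032), 80.55860900878906)
[368 124   4   3   7] [0.502 0.322 0.004] [0.505 0.323 0.006] ((0.503517210483551, 0.3229813873767853), (0.0023167289327830076, 0.0020198319107294083), 38.51068878173828)
[375 127   3   3   5] [0.509 0.321 0.004] [0.512 0.322 0.006] ((0.5102931261062622, 0.3212924897670746), (0.0010964229004457593, 0.0026262335013598204), 83.06065368652344)
```

View pics/ws5.png

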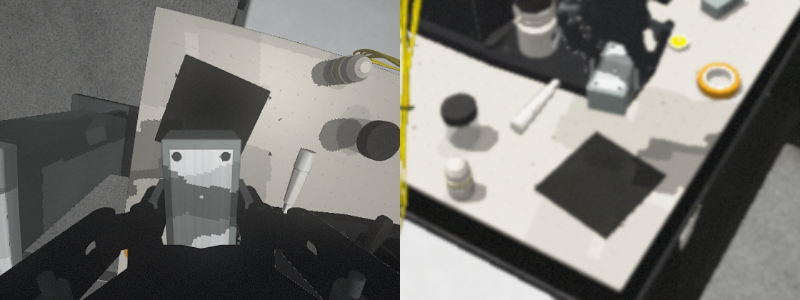

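play_rows --series '[[[0.001, 0.015, 0], 0, 40], [[0.001, 0.02, 0], 0, 40], [[0.001, 0.009, -0.01], 0, 40], [[0, 0, -0.025], 0, 40], [[0, 0, -0.03], 0, 40], [[0, 0, -0.03], 0, 40], [[0, 0, -0.02], 0, 40], [[0, 0, -0.005], 0, 40], [[0, 0, 0], 0, 40], [[0, 0, 0], 0, 40]]'

```text
time_s: 11.2
position: [0.4456, 0.276, 0.0253]
orientation: [0.703, -0.078, 0.702, 0.079]
force: [0.2, -0.2, -1.7]
finger_gap: 0.0453
```

Next I'm lowering slowly; contact is expected at TCP z of about 0.012.

play_rows --series '[[[0, 0, -0.004], 0, 40], [[0, 0, -0.004], 0, 40], [[0, 0, -0.003], 0, 40], [[0, 0, -0.001], 0, 40], [[0, 0, 0], 0, 40]]'

```text
time_s: 11.7
position: [0.4445, 0.2756, 0.0121]
orientation: [0.703, -0.078, 0.703, 0.078]
force: [-0.6, -0.3, -2.4]
finger_gap: 0.0451
```

play_rows --series '[[[0, 0, -0.001], 0, 40], [[0, 0, -0.001], 0, 40], [[0, 0, 0], 0, 40]]'

```text
time_s: 12.0
position: [0.4448, 0.2758, 0.0118]
orientation: [0.702, -0.079, 0.703, 0.078]
force: [-6.5, -2.4, 11.0]
finger_gap: 0.0451
```

Contact made (11 N), so I'm releasing.

play_rows --series '[[[0, 0, 0.001], 0, 45], [[0, 0, 0], 0, 60], [[0, 0, 0], 0, 70], [[0, 0, 0], 0, 72], [[0, 0, 0.01], 0, 72], [[0, 0, 0.02], 0, 72], [[0, 0, 0.04], 0, 72], [[0, 0, 0.04], 0, 72], [[0, -0.02, 0.03], 0, 72], [[0, -0.04, 0.02], 0, 72]]'

```text
time_s: 13.0
position: [0.4459, 0.2166, 0.1752]
orientation: [0.705, -0.079, 0.701, 0.08]
force: [0.5, 0.3, 0.5]
finger_gap: 0.0615
```

play_rows --series '[[[0, 0, 0], 0, 72], [[0, 0, 0], 0, 72]]'

```text
time_s: 13.2
position: [0.4451, 0.2154, 0.1723]
orientation: [0.703, -0.078, 0.702, 0.078]
force: [-0.1, 0.6, -0.2]
finger_gap: 0.0618
```

```bash
python3 - <<'E'
from fit import *
o=get_obs();print(o['time_s'],o['position'],o['force'],o['finger_gap'])
im,_=snap('wrist','w6');im2,d=snap('side','s6')
cv2.imwrite('pics/ws6.png',np.hstack([cv2.resize(im[:,:,::-1],(400,300)),cv2.resize(im2[:,:,::-1],(400,300))]))
p=fit('w6',.275,.444,.03,.046,half=(.04,.06))
z=np.load('pics/w6.npz');C=cloud('wrist',z['d'],z['T'])
m=(((im.max(2)<70)&(abs(C[...,2]-.004)<.004))|(abs(C[...,2]-.038)<.003))&(C[...,0]>.36)&(C[...,0]<.53)&(C[...,1]>.19)
k,lab,st,cen=cv2.connectedComponentsWithStats(m.astype(np.uint8));i=1+np.argmax(st[1:,4]);p=C[lab==i];print(cv2.minAreaRect(p[:,:2].astype(np.float32)))
E
```

```text
13.2 [0.44511426 0.21535294 0.17234555] [-0.06997716  0.57582573 -0.24814713] 0.06175581799425124
w6 4547 tilt deg 0.06 n [0.001 0.001 1.   ] rect ((0.4430423378944397, 0.27757978439331055), (0.04606221988797188, 0.08325962722301483), 12.711515426635742) z 0.0383
((0.4427032768726349, 0.2738971710205078), (0.11883728951215744, 0.11913267523050308), 80.2626724243164)
```

View pics/ws6.png

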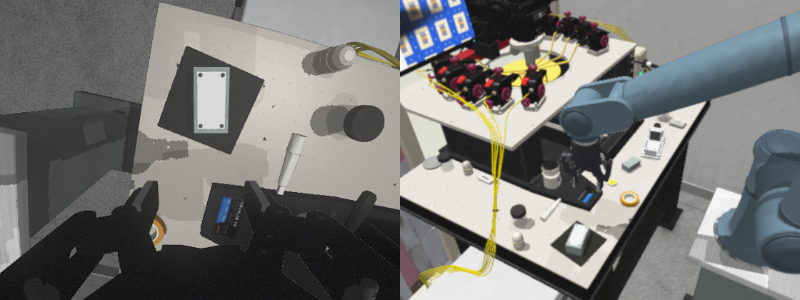

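The module lies flat on the mat (tilt 0.06°, top at z 0.038), about 4 mm from the mat's centre. The gripper is clear, so I'm handing in.

```bash
python3 -c "
from station import *
print(finish_job())"
```

```text
the job is handed in; nothing more can be done
None
```

The module is out of the cradle, lying flat in the middle of the rubber mat and released. I handed the job in at about 13.3 s of the 48 s allowed; no verdict is reported.

- **Levelling:** I pressed the raised end down with the shut fingers, reading about 10 N on the way. It came loose and lay on the cradle floor, 0.2° from level. Its top was at z 0.044 and its centre within about 1 mm of the bay's middle.
- **Placing:** I gripped it across its 46 mm width, lifted it out, and set it down until the force read 11 N. The last wrist view shows it 0.06° from level with its top at z 0.038, which matches mat plus module. It sits about 4 mm from the mat's centre. The gripper was well clear, with its force reading back near zero.
- **Disagreements:** Two estimates of the mat's centre differed by 2 to 3 mm, which is minor against the 30 mm allowed. When the fingers closed on the module in the cradle, an upward force of about 6 N showed briefly; it was gone after the lift.
- **Other things on the table:** I saw no contact with any of them, but I did not measure each one's position again at the end.

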